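# Set the slicer's screw-on outlet and slide the catch pan under it

### The arm

A 7-joint arm with a two-finger parallel gripper is mounted at the origin on a cart in front of the work surface, level with it; the furniture and walls round the work are solid. World frame = base frame: x ahead of the robot, y to its left, z up, the work surface at z = 0. Lengths are in m, angles in rad, forces in N, time in s.
With the tool pointing down it reaches from about 0.4 to 0.85 m from the base axis. Payload 10.4 kg.
Tool frame: the origin (TCP) lies at the very end of the fingers, on their centre line; the grasp point (between the pads) lies 19 mm behind it (pinch_z is the distance from the TCP to the grasp point, in m); z points along the fingers, y is the line along which they close (so a half turn about z gives the same grasp; the last joint's range is limited). The gripper opens to 85 mm and grips with 20 to 120 N. Pads are 22 mm wide; open, the fingers measure 114 mm over their backs; the gripper's body (76 mm by 85 mm) begins 54 mm behind the grasp point. The pads swing forward as they close: fully open they stand 13 mm farther back than shut.
Start: joints at [-1.316, 0.332, -0.065, 1.46, 0.022, 1.35, -0.088], TCP at [0.171, 0.601, 0.231] pointing down, gripper open.
Joint ranges: [-2.6, 2.6], [-0.5, 2.12], [-1.47, 1.34], [0.16, 2.42], [-1.27, 4.41], [0.06, 2.06], [-2.6, 2.6]. Speed limits (rad/s): [2.22, 2.22, 2.79, 2.79, 3.14, 3.14, 3.14].

### API

Orientations are given as [roll, pitch, yaw] about the fixed x, y, z axes, in that order (R = Rz(yaw) Ry(pitch) Rx(roll)).
In Python, from plant import * gives the robot as it stands.
- The arm moves only by the tool move_arm, never from a script. Its argument "series" is a list of rows, each an object of numbers: "hand": the finger opening in m, from 0 to 0.0854; "dx", "dy", "dz": the shift along the tool's x, y, z in m; "spin": the turn about the tool's z in degrees. A call has 1 to 20 rows; each row is the pose to reach, as a shift and turn from the pose commanded when the call began, along the tool's axes at that moment; what a row does not reach only later rows make up. A row lasts 1/12 s, in which the tool goes at most 41.7 mm and 7.16 degrees, less where a joint would pass 70% of its speed; a pose out of reach is approached as far as the arm can. A call with a gripper value outside its range is refused whole. The fingers move at their own pace and stop on an object; "squeeze" is the grip in N (left out, the last holds). Time passes only in rows, so rows that repeat a pose let the fingers close. It gives the time, the measured TCP pose, the force, the opening and the grip force at its end, in the units of the state.
- read_state(): the state, without advancing time (a new reading comes with each control period).
- read_camera(name): name is "scene" or "top" or "wrist"; returns (picture, depth): 420x560x3 uint8, red, green, blue; 420x560 float32, m along the optical axis (not along the pixel's ray), 0 where there is no reading.
- camera_info(name): a dict with "mtx" (3x3 intrinsics, pixels), "R" (3x3) and "t" (3): a world point X has camera coordinates R X + t. Camera axes: x right, y down, z forward; pixel columns grow to the right and rows downward; lengths in m; the calibration is good to about 2 mm. The wrist camera is an equidistant fisheye: a pixel r from the principal point sees the ray r / f radians off the axis. A picture is of the moment at which its call begins: read the wrist's pose just before it. camera_info takes no time and is no camera call; for the wrist camera it gives the pose at the moment of the call.
- close_job(): hands the job in; it is judged then, once.
The state is a dict: "time_s": time; "joint_pos": joint angles; "qvel": joint speeds; "effort": joint torques, N m; "tcp_pos": TCP position; "ee_rot": TCP orientation; "force": force on the tool from outside, world axes, zero at the start; "ft_torque": the same for the moment, N m; "grip_width": finger opening in m; "grasp_force": force on a finger pad.
Only numpy, scipy, OpenCV 4.12 (cv2) and the standard library are available. Lean on these libraries where they do the work, as an engineer would, in place of code of your own. Each camera call takes 0.05 s, during which the arm holds its last target. There are 200 camera calls.

### The job

Get the bench vegetable slicer ready to run: by its fluted knob, screw the outlet hood clockwise onto the sloping head until its spout points straight down the slope to the slicer's front, in line with the rib on the head; it turns on past that point, so stop there. Set the catch pan flat on the table with the spout's mouth over the middle of the pan, let go, and leave the other things where they are.

Things in the scene. Friction and masses are not known exactly. Their poses are not given: they have to be found in the camera images.
- slicer: Bench vegetable slicer, fixed: base plate 150 x 160 mm, white motor box 120 mm high, round aluminium head (120 mm) sloping to the front. Origin on the table; the base reaches 45 mm in front of it (-x), 105 mm behind, 80 mm to each side. -x is its front. A rib on the head's front, lowest side marks where the spout must point. Screw axis: see point knob_grip.
- hood (a joint): Turn of the steel outlet hood about the screw axis, rad: 0 when its spout points straight down the slope to the front (as wanted); negative before that, growing as it is turned clockwise (looking down on the knob). It starts 1.8 to 3.4 short, turns from -4.0 to +1.2 with no stop at 0, stays where left, takes about 0.12 N m, and sinks 1.3 mm along the axis per rad.
- knob_grip (a point): Point on the screw axis in the hood's round fluted knob (52 mm diameter, reaching 20 mm above and 18 mm below this point), where to grip it, from any side, fingers along the axis. z axis: the screw axis, up and out, 35 degrees from vertical to the slicer's front; -x axis: the way the spout points. Below the knob is the hood's skirt (92 mm diameter, top 27 mm below this point).
- outlet_mouth (a point): Middle of the mouth of the spout, a rectangular duct 42 mm wide and 28 mm high out of the hood's side. It lies 105 mm from the screw axis, 42 mm below knob_grip along the axis; the duct ends 20 mm beyond it. -x axis: the way the spout points. When turned right the duct is at least 85 mm above the table where the pan belongs.
- outlet_goal (a point): Point fixed to the slicer where the spout's mouth (outlet_mouth) is when the hood is turned right, about 125 mm above the table; the pan belongs straight below it.
- pan: Loose open aluminium catch pan, 110 mm long (x), 120 mm wide (y), 45 mm high, wall 4 mm, 160 g. Origin: middle of its underside. A black stub handle sticks out of its -x side at the rim. It stands on the table left or right of the slicer's front. It slides easily on the table.
- pan_handle (a point): Middle of the pan's handle, a black bar 75 mm long (along the pan's x), 14 mm wide (y) and 18 mm high, its underside 26 mm above the table. This point is 95 mm from the pan's middle along its -x and 35 mm above its underside. Grip it across y, from above.
- timer: Bystander: white kitchen timer with a red knob, 62 x 62 x 51 mm, loose on the table on the other side from the pan. Origin: middle of its underside. Not to be moved.
- tape: Bystander: roll of tan tape lying flat, 96 mm diameter, 25 mm high, loose, left of the slicer. Origin: middle of its underside. Not to be moved.
- flat_bottle: Bystander: empty white flat oblong bottle lying on its side, 183 x 120 x 60 mm, loose, right of the slicer. Origin: middle of its underside. Not to be moved.

How it is judged:
At the end, for the whole second after the job is handed in: The hood is turned so that the spout points straight down the slope to the front (within 0.14 rad), the pan stands flat and still on the table, and the middle of the spout's mouth is within 35 mm of the pan's middle along both of the pan's sides (value of joint hood between -0.14 and 0.14 rad and x of outlet_mouth in the frame of pan between -0.035 and 0.035 m and y of outlet_mouth in the frame of pan between -0.035 and 0.035 m and angle between pan's own z axis and vertical below 0.06 rad and height (world z) of pan below 0.006 m and linear speed of pan below 0.02 m/s); the robot touches nothing.
It fails at once if a bystander (timer, tape roll or flat bottle) is moved by more than 25 mm (distance of any of timer, tape, flat_bottle from where it was at the start of the episode above 0.025 m).
It also fails if it takes over 72 s, if anything falls off the work surface, if the arm or the gripper's body presses on something with over 40 N, if the wrist force passes 120 N, or if a joint passes its speed limit or range.

## Working session

There is one attempt and no reset: what is moved stays moved. The work goes in short steps, Python scripts to look and compute and a tool call to move; the robot and the scene stay as the last step left them, time stands still between calls to the robot, and variables do not carry over. Pictures are saved under pics/ and viewed, at most 10 in all, crops included, and the job is handed in when it is done.

Besides the shell and the picture viewer there is one more tool, called after "Call:" as name([rows], argument=value, ...), one row to a line, values as JSON. move_arm: Moves the arm, as the interface text tells. Its arguments: {"type":"object","properties":{"series":{"type":"array","items":{"type":"object","properties":{"hand":{"type":"number"},"dx":{"type":"number"},"dy":{"type":"number"},"dz":{"type":"number"},"spin":{"type":"number"}}}},"squeeze":{"type":"number"}},"required":["series"]}

```bash
mkdir -p pics; ls
python3 - <<'E'
from plant import *
import cv2,numpy as np
s=read_state();print(s)
for n in ("scene","top"):
    p,d=read_camera(n);cv2.imwrite(f"pics/{n}0.png",p[:,:,::-1]);np.savez(f"{n}0.npz",p=p,d=d)
    print(n,camera_info(n))
print(camera_info("wrist"))
E
```

```text
pics
{'time_s': 0.0, 'joint_pos': array([-1.31560076,  0.33292611, -0.06471863,  1.46093453,  0.02160345,
        1.34990309, -0.08850466]), 'qvel': array([ 0.00061125, -0.00032055,  0.00219622, -0.00087604, -0.00200187,
        0.00155698,  0.00174616]), 'effort': array([ 1.92043453e-04, -6.25455737e+01,  4.93271649e-02, -3.91583776e+01,
        1.62000430e-02,  1.00200501e-02, -3.72182797e-05]), 'tcp_pos': array([0.17129029, 0.60067883, 0.23048535]), 'ee_rot': array([-3.14011879e+00,  6.44814389e-05,  2.86383169e+00]), 'force': array([-0.46347319, -0.88826946,  0.45871213]), 'ft_torque': array([-0.01405111,  0.0020321 , -0.00265309]), 'grasp_force': 0.0, 'grip_width': 0.0850785500889898}
scene {'mtx': array([[395.55109689,   0.        , 270.61548578],
       [  0.        , 395.55109689, 206.31176206],
       [  0.        ,   0.        ,   1.        ]]), 'R': array([[ 0.77116071,  0.63648671, -0.01399404],
       [ 0.43836577, -0.54680301, -0.71333156],
       [-0.46167804,  0.54395876, -0.70068698]]), 't': array([-0.44416931, -0.13583334,  1.33852826])}
top {'mtx': array([[436.03703927,   0.        , 288.10277565],
       [  0.        , 436.03703927, 204.94634466],
       [  0.        ,   0.        ,   1.        ]]), 'R': array([[-2.40521481e-03, -9.99871972e-01,  1.58194529e-02],
       [-9.91650880e-01,  3.45240126e-04, -1.28951201e-01],
       [ 1.28929230e-01, -1.59975298e-02, -9.91524751e-01]]), 't': array([-0.01217376,  0.5854042 ,  0.95947152])}
{'mtx': array([[325.1922621 ,   0.        , 282.21205523],
       [  0.        , 325.1922621 , 210.76077467],
       [  0.        ,   0.        ,   1.        ]]), 'R': array([[ 2.74401483e-01,  9.61614832e-01, -8.60690374e-04],
       [ 9.08671023e-01, -2.59000609e-01,  3.27468559e-01],
       [ 3.14675704e-01, -9.06399424e-02, -9.44861684e-01]]), 't': array([-0.62462015, -0.04256247,  0.38045053])}
```

View pics/scene0.png

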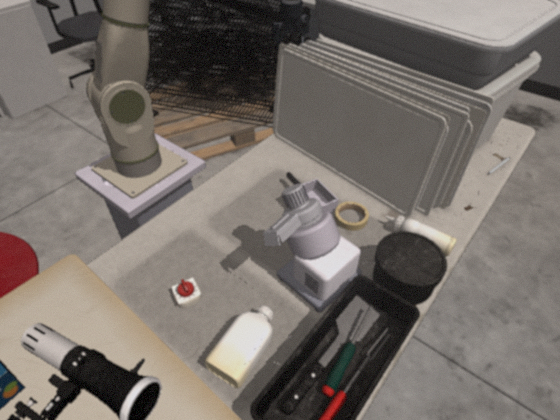

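View pics/top0.png

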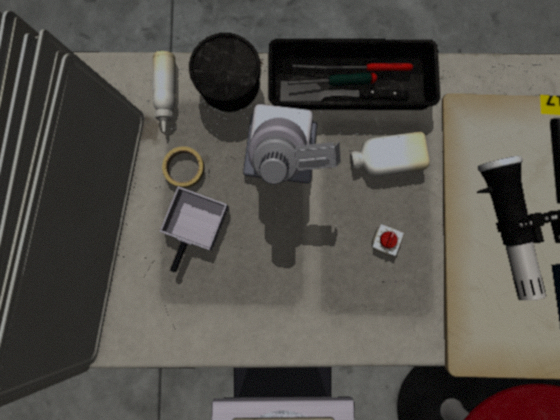

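The views show: the slicer at top (278,150) facing the robot; the spout pointing right at (335,155), about a quarter turn short; the pan at (195,220) with its handle toward (178,258). The timer is at (388,240).

```bash
cat > h.py <<'E'
from plant import *
import cv2,numpy as np
def cloud(d,ci):
    v,u=np.mgrid[:d.shape[0],:d.shape[1]];K=ci["mtx"]
    c=np.stack([(u-K[0,2])/K[0,0]*d,(v-K[1,2])/K[1,1]*d,d],-1)
    return (c-ci["t"])@ci["R"]
def plane(P):
    c=np.median(P,0)
    for _ in range(5):
        n=np.linalg.svd(P-P.mean(0),full_matrices=False)[2][2];r=(P-P.mean(0))@n
        P=P[abs(r)<max(.002,1.5*r.std())]
    return P.mean(0),n*np.sign(n[2]),len(P)
E
python3 - <<'E'
from h import *
d=np.load("top0.npz");p,dep=d["p"],d["d"];W=cloud(dep,camera_info("top"))
W[dep==0]=np.nan
def at(u,v):print((u,v),W[v,u].round(3))
for q in [(273,166),(275,160),(268,170),(300,157),(335,155),(285,120),(195,220),(175,195),(178,258),(388,240),(183,167)]:at(*q)
cv2.imwrite("pics/crop.png",cv2.resize(p[90:290,150:350,::-1],(600,600),interpolation=cv2.INTER_CUBIC))
z=W[...,2]
X,Y=W[...,0],W[...,1]
s=(X>.3)&(X<.9)&(abs(Y)<.25)
for lo,hi in [(.004,.03),(.03,.06),(.1,.135),(.135,.17),(.17,.2),(.2,.23),(.23,.26)]:
    m=(s&(z>lo)&(z<hi)).astype(np.uint8)
    n,l,st,ce=cv2.connectedComponentsWithStats(m)
    for i in range(1,n):
        if st[i,4]>60:
            P=W[l==i];print((lo,hi),st[i],P.mean(0).round(3),P.min(0).round(3),P.max(0).round(3))
E
```

```text
(273, 166) [0.631 0.018 0.242]
(275, 160) [0.64  0.014 0.252]
(268, 170) [0.624 0.027 0.239]
(300, 157) [ 0.655 -0.033  0.212]
(335, 155) [ 0.658 -0.1    0.218]
(285, 120) [ 0.745 -0.005  0.162]
(195, 220) [0.554 0.205 0.003]
(175, 195) [0.608 0.244 0.043]
(178, 258) [0.465 0.233 0.044]
(388, 240) [ 0.505 -0.238  0.046]
(183, 167) [0.682 0.238 0.001]
(0.004, 0.03) [ 274   76  113   25 1528] [ 0.867 -0.108  0.017] [ 0.84  -0.25   0.004] [0.9  0.02 0.03]
(0.004, 0.03) [203  82  58  30 191] [0.834 0.112 0.018] [0.818 0.055 0.004] [0.886 0.19  0.03 ]
(0.004, 0.03) [291 106  96   5 235] [ 0.824 -0.145  0.018] [ 0.821 -0.248  0.004] [ 0.826 -0.021  0.03 ]
(0.004, 0.03) [243 114  17  63 263] [0.702 0.078 0.026] [0.655 0.055 0.004] [0.805 0.092 0.03 ]
(0.004, 0.03) [310 121   8  23 104] [ 0.759 -0.074  0.026] [ 0.734 -0.083  0.004] [ 0.789 -0.065  0.03 ]
(0.004, 0.03) [175 144  30  43 408] [0.679 0.214 0.021] [0.633 0.186 0.004] [0.737 0.25  0.029]
(0.004, 0.03) [287 169  25  14 194] [ 0.654 -0.046  0.026] [ 0.642 -0.067  0.013] [ 0.672 -0.011  0.03 ]
(0.004, 0.03) [ 174  189   47   58 1139]
[... 1064 characters left out ...]
757 0.06  0.17 ]
(0.135, 0.17) [249 145   6  23  71] [0.672 0.064 0.161] [0.651 0.058 0.142] [0.691 0.069 0.17 ]
(0.17, 0.2) [250 120  59  31 793] [0.71  0.01  0.187] [ 0.68 -0.05  0.17] [0.742 0.066 0.2  ]
(0.17, 0.2) [253 155   8  22  90] [0.644 0.051 0.192] [0.626 0.044 0.174] [0.662 0.058 0.2  ]
(0.17, 0.2) [282 164  34  18 174] [ 0.634 -0.026  0.193] [ 0.615 -0.063  0.173] [0.645 0.001 0.2  ]
(0.2, 0.23) [ 253  136   87   33 1775] [ 0.665 -0.032  0.213] [ 0.634 -0.11   0.2  ] [0.698 0.057 0.23 ]
(0.2, 0.23) [261 176  24   8  92] [0.608 0.019 0.227] [ 0.603 -0.002  0.218] [0.615 0.04  0.23 ]
(0.23, 0.26) [259 152  30  28 607] [0.631 0.016 0.24 ] [ 0.609 -0.01   0.23 ] [0.66  0.044 0.253]
```

View pics/crop.png

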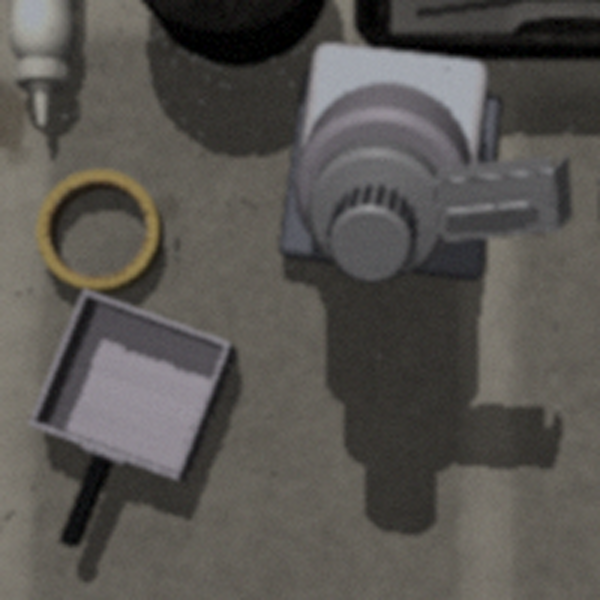

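The crop shows the knob top at crop (372,240), the spout to the right at (510,200), and the slicer turned slightly. The pan's back corner almost touches the tape at (88,292). Next I fit the knob plane, slicer yaw, hood angle and pan pose.

```bash
cat >> h.py <<'E'
def knob(W):
    X,Y,Z=W[...,0],W[...,1],W[...,2]
    m=(X>.59)&(X<.68)&(abs(Y-.017)<.04)&(Z>.215)&(Z<.27)
    P=W[m];c,n,k=plane(P)
    Q=P[abs((P-c)@n)<.0025]
    e1=np.cross([0,1.,0],n);e1/=np.linalg.norm(e1);e2=np.cross(n,e1)
    q=np.stack([(Q-c)@e1,(Q-c)@e2],1).astype(np.float32)
    (a,b),r=cv2.minEnclosingCircle(cv2.convexHull(q)); 
    return c+a*e1+b*e2,n,r,len(Q)
def hood(W,g,yaw):
    # spout angle about the axis from duct points; g=knob_grip, yaw slicer
    c,s=np.cos(np.radians(35)),np.sin(np.radians(35))
    R=np.array([[np.cos(yaw),-np.sin(yaw),0],[np.sin(yaw),np.cos(yaw),0],[0,0,1]])@np.array([[c,0,-s],[0,1,0],[s,0,c]])
    q=(W-g)@R; r=np.hypot(q[...,0],q[...,1])
    m=(r>.07)&(r<.12)&(q[...,2]>-.075)&(q[...,2]<-.015)
    # clockwise from above: angle decreasing; value 0 at direction -x
    a=np.arctan2(q[...,1],-q[...,0])[m]   # + if towards +y
    return a,q[m],m
E
python3 - <<'E'
from h import *
d=np.load("top0.npz");p,dep=d["p"],d["d"];W=cloud(dep,camera_info("top"))
W[dep==0]=np.nan
kt,n,r,k=knob(W);print("knob top",kt,n,r,k,"tilt",np.degrees(np.arccos(n[2])),"yaw",np.degrees(np.arctan2(-n[1],-n[0])))
X,Y,Z=W[...,0],W[...,1],W[...,2]
# motor box top back + base edge
m=((abs(X-.72)<.12)&(abs(Y)<.1)&(Z>.11)&(Z<.125)); 
P=W[m][:,:2].astype(np.float32);print("boxtop",cv2.minAreaRect(P))
m=((abs(X-.72)<.12)&(abs(Y)<.1)&(Z>.01)&(Z<.05))&(X>.63)&(X<.81)
P=W[m][:,:2].astype(np.float32);print("base",cv2.minAreaRect(P),np.median(W[m][:,2]))
yaw=np.arctan2(-n[1],-n[0])
for y in (yaw,np.radians(-6)):
    g=kt-.02*n
    a,q,m=hood(W,g,y);print("g",g,"hood",np.median(a),a.std(),len(a),q.mean(0))
# pan
b=(X>.4)&(X<.66)&(Y>.1)&(Y<.28)&(Z>.039)&(Z<.05)
rim=b&(p.sum(-1)>200);hd=b&(p.sum(-1)<110)
P=W[rim][:,:2].astype(np.float32);R=cv2.minAreaRect(P);print("rim",R,"handle",W[hd].mean(0),hd.sum())
H=W[hd];u=np.linalg.svd(H[:,:2]-H[:,:2].mean(0))[2][0];print(u,H.min(0),H.max(0))
E
```

```text
knob top [0.65118027 0.01282106 0.22712353] [ 0.33470052 -0.03927187  0.94150586] 0.04187706857919693 233 tilt 19.693996768959742 yaw 173.30783629756493
boxtop ((0.7508653998374939, 0.0018664970993995667), (0.13080397248268127, 0.0847412645816803), 84.79696655273438)
base ((0.7235723733901978, 0.004912719130516052), (0.15990465879440308, 0.1481744945049286), 82.92042541503906) 0.027321997542878212
g [0.64448626 0.0136065  0.20829342] hood -0.8689300268858771 0.42269651284656184 28 [-0.05337613 -0.04425868 -0.0227621 ]
g [0.64448626 0.0136065  0.20829342] hood -1.9940618621880748 0.06053845995096233 93 [ 0.03776804 -0.08760661 -0.02392221]
rim ((0.5550447702407837, 0.20167478919029236), (0.1202477514743805, 0.11444313079118729), 69.8404769897461) handle [0.46889983 0.23251897 0.04389835] 180
[-0.93876029  0.34457093] [0.43673516 0.21672971 0.03923455] [0.50097741 0.24816351 0.0480408 ]
```

```bash
cat >> h.py <<'E'
YAW=np.radians(-7.1)
def axes(yaw=YAW):
    c,s=np.cos(np.radians(35)),np.sin(np.radians(35))
    return np.array([[np.cos(yaw),-np.sin(yaw),0],[np.sin(yaw),np.cos(yaw),0],[0,0,1]])@np.array([[c,0,-s],[0,1,0],[s,0,c]])
E
python3 - <<'E'
from h import *
d=np.load("top0.npz");p,dep=d["p"],d["d"];W=cloud(dep,camera_info("top"))
W[dep==0]=np.nan
A=axes();X,Y,Z=W[...,0],W[...,1],W[...,2]
m=(X>.58)&(X<.68)&(abs(Y-.017)<.04)&(Z>.2)&(Z<.27)
q=W[m]@A;h=np.histogram(q[:,2],bins=np.arange(-.3,.0,.002));
q2=q[:,2];print(np.percentile(q2,[5,25,50,75,90,97]).round(4))
top=np.percentile(q2,80);t=q[q2>top-.004]
(a,b),r=cv2.minEnclosingCircle(cv2.convexHull(t[:,:2].astype(np.float32)));z=np.median(t[:,2])
print(a,b,r,z,len(t));kt=A@[a,b,z];g=A@[a,b,z-.02];print("knobtop",kt,"grip",g,"goal",g+A@[-.105,0,-.042])
a_,q,mm=hood(W,g,YAW);print("hood",np.median(a_),a_.std(),len(a_),q.mean(0))
print("check grip in slicer: lateral",(g[:2]-[.6938,.0086])@[np.sin(-YAW),np.cos(YAW)])
E
```

```text
[-0.2066 -0.2037 -0.1692 -0.1587 -0.1573 -0.1563]
0.6412786245346069 0.0943731889128685 0.02730102278292179 -0.15844755916579584 574
knobtop [0.62312619 0.01748797 0.23802967] grip [0.63450976 0.01607007 0.22164663] goal [0.57306381 0.02372357 0.12701671]
hood -1.8441975410660825 0.14821817987111877 653 [ 0.02472337 -0.09051768 -0.02788349]
check grip in slicer: lateral 8.442968449945497e-05
```

Knob grip is about (0.6345, 0.016, 0.2216), slicer yaw is −7.1°, and the hood is about −1.84 rad. Next I check the rack near the start pose before setting out.

Run:
```python
from h import *
d=np.load("scene0.npz");p,dep=d["p"],d["d"];W=cloud(dep,camera_info("scene"));W[dep==0]=np.nan
d=np.load("top0.npz");W2=cloud(d["d"],camera_info("top"));W2[d["d"]==0]=np.nan
Q=np.concatenate([W.reshape(-1,3),W2.reshape(-1,3)])
for x in np.arange(0,.9,.1):
    r=[]
    for y in np.arange(-.2,.8,.1):
        m=(Q[:,0]>=x)&(Q[:,0]<x+.1)&(Q[:,1]>=y)&(Q[:,1]<y+.1);r.append(f"{np.percentile(Q[m,2],98):.2f}" if m.sum()>5 else " -- ")
    print(f"{x:.1f}",*r)
```

```text
0.0 0.01 0.43 0.52 0.50 -0.73 -0.73 -0.73 -0.73 -0.73 -0.73
0.1 0.01 0.01 0.02 0.01  --   --   --  0.41 0.35  -- 
0.2 0.00 0.00 0.00 0.00 0.00 0.00 0.31 0.43 0.42  -- 
0.3 0.00 0.00 0.00 0.00 0.00 0.01 0.32 0.45 0.36  -- 
0.4 0.00 0.00 0.00 0.02 0.05 0.13 0.33 0.45 0.45  -- 
0.5 0.00 0.00 0.00 0.05 0.05 0.26 0.33 0.45 0.45 0.45
0.6 0.21 0.24 0.25 0.04 0.04 0.32 0.34 0.45 0.45 0.45
0.7 0.05 0.19 0.20 0.01 0.04 0.32 0.34 0.45 0.45 0.45
0.8 0.07 0.07 0.10 0.10 0.10 0.31 0.34 0.45 0.45 0.45
```

Call:
move_arm([
  {"dz": -0.25},
  {"dz": -0.25},
  {"dz": -0.25},
  {"dz": -0.25},
  {"dz": -0.25},
  {"dz": -0.25},
  {"dz": -0.25},
  {"dx": -0.599, "dy": -0.436, "dz": -0.25, "spin": -44},
  {"dx": -0.599, "dy": -0.436, "dz": -0.25, "spin": -44},
  {"dx": -0.599, "dy": -0.436, "dz": -0.25, "spin": -44},
  {"dx": -0.599, "dy": -0.436, "dz": -0.25, "spin": -44},
  {"dx": -0.599, "dy": -0.436, "dz": -0.25, "spin": -44},
  {"dx": -0.599, "dy": -0.436, "dz": -0.25, "spin": -44},
  {"dx": -0.599, "dy": -0.436, "dz": -0.25, "spin": -44},
  {"dx": -0.599, "dy": -0.436, "dz": -0.25, "spin": -44},
  {"dx": -0.599, "dy": -0.436, "dz": -0.25, "spin": -44},
  {"dx": -0.599, "dy": -0.436, "dz": -0.25, "spin": -44},
  {"dx": -0.599, "dy": -0.436, "dz": -0.25, "spin": -44},
  {"dx": -0.599, "dy": -0.436, "dz": -0.25, "spin": -44},
  {"dx": -0.599, "dy": -0.436, "dz": -0.25, "spin": -44},
])

```text
invalid input
```

Call:
move_arm([
  {"hand": 0.085, "dx": 0, "dy": 0, "dz": -0.25, "spin": 0},
  {"hand": 0.085, "dx": 0, "dy": 0, "dz": -0.25, "spin": 0},
  {"hand": 0.085, "dx": 0, "dy": 0, "dz": -0.25, "spin": 0},
  {"hand": 0.085, "dx": 0, "dy": 0, "dz": -0.25, "spin": 0},
  {"hand": 0.085, "dx": 0, "dy": 0, "dz": -0.25, "spin": 0},
  {"hand": 0.085, "dx": 0, "dy": 0, "dz": -0.25, "spin": 0},
  {"hand": 0.085, "dx": 0, "dy": 0, "dz": -0.25, "spin": 0},
])

```text
time_s: 0.68
tcp_pos: [0.1715, 0.6015, 0.4902]
ee_rot: [3.13, -0.001, 2.864]
force: [-0.3, -0.8, 2.0]
grip_width: 0.0849
grasp_force: 0.0
```

Call:
move_arm([
  {"hand": 0.085, "dx": -0.599, "dy": -0.436, "dz": 0, "spin": -44},
  {"hand": 0.085, "dx": -0.599, "dy": -0.436, "dz": 0, "spin": -44},
  {"hand": 0.085, "dx": -0.599, "dy": -0.436, "dz": 0, "spin": -44},
  {"hand": 0.085, "dx": -0.599, "dy": -0.436, "dz": 0, "spin": -44},
  {"hand": 0.085, "dx": -0.599, "dy": -0.436, "dz": 0, "spin": -44},
  {"hand": 0.085, "dx": -0.599, "dy": -0.436, "dz": 0, "spin": -44},
  {"hand": 0.085, "dx": -0.599, "dy": -0.436, "dz": 0, "spin": -44},
  {"hand": 0.085, "dx": -0.599, "dy": -0.436, "dz": 0, "spin": -44},
  {"hand": 0.085, "dx": -0.599, "dy": -0.436, "dz": 0, "spin": -44},
  {"hand": 0.085, "dx": -0.599, "dy": -0.436, "dz": 0, "spin": -44},
  {"hand": 0.085, "dx": -0.599, "dy": -0.436, "dz": 0, "spin": -44},
  {"hand": 0.085, "dx": -0.599, "dy": -0.436, "dz": 0, "spin": -44},
  {"hand": 0.085, "dx": -0.599, "dy": -0.436, "dz": 0, "spin": -44},
  {"hand": 0.085, "dx": -0.599, "dy": -0.436, "dz": 0, "spin": -44},
  {"hand": 0.085, "dx": -0.599, "dy": -0.436, "dz": 0, "spin": -44},
  {"hand": 0.085, "dx": -0.599, "dy": -0.436, "dz": 0, "spin": -44},
  {"hand": 0.085, "dx": -0.599, "dy": -0.436, "dz": 0, "spin": -44},
  {"hand": 0.085, "dx": -0.599, "dy": -0.436, "dz": 0, "spin": -44},
  {"hand": 0.085, "dx": -0.599, "dy": -0.436, "dz": 0, "spin": -44},
  {"hand": 0.085, "dx": -0.599, "dy": -0.436, "dz": 0, "spin": -44},
])

```text
time_s: 2.35
tcp_pos: [0.6288, 0.0148, 0.4793]
ee_rot: [-3.141, -0.003, -2.656]
force: [-0.7, 1.0, -0.6]
grip_width: 0.085
grasp_force: 0.0
```

Call:
move_arm([
  {"hand": 0.085, "dx": 0, "dy": 0.002, "dz": 0.18, "spin": 0},
  {"hand": 0.085, "dx": 0, "dy": 0.002, "dz": 0.18, "spin": 0},
  {"hand": 0.085, "dx": 0, "dy": 0.002, "dz": 0.18, "spin": 0},
  {"hand": 0.085, "dx": 0, "dy": 0.002, "dz": 0.18, "spin": 0},
  {"hand": 0.085, "dx": 0, "dy": 0.002, "dz": 0.18, "spin": 0},
  {"hand": 0.085, "dx": 0, "dy": 0.002, "dz": 0.2, "spin": 0},
  {"hand": 0.085, "dx": 0, "dy": 0.002, "dz": 0.22, "spin": 0},
  {"hand": 0.085, "dx": 0, "dy": 0.002, "dz": 0.235, "spin": 0},
  {"hand": 0.085, "dx": 0, "dy": 0.002, "dz": 0.25, "spin": 0},
  {"hand": 0.085, "dx": 0, "dy": 0.002, "dz": 0.26, "spin": 0},
  {"hand": 0.085, "dx": 0, "dy": 0.002, "dz": 0.27, "spin": 0},
  {"hand": 0.085, "dx": 0, "dy": 0.002, "dz": 0.272, "spin": 0},
  {"hand": 0.085, "dx": 0, "dy": 0.002, "dz": 0.272, "spin": 0},
])

```text
time_s: 3.43
tcp_pos: [0.6266, 0.0198, 0.209]
ee_rot: [3.141, -0.0, -2.651]
force: [-0.6, -0.9, -0.0]
grip_width: 0.0851
grasp_force: 0.0
```

Call:
move_arm([
  {"hand": 0.04, "dx": 0, "dy": 0, "dz": 0, "spin": 0},
  {"hand": 0.04, "dx": 0, "dy": 0, "dz": 0, "spin": 0},
  {"hand": 0.04, "dx": 0, "dy": 0, "dz": 0, "spin": 0},
  {"hand": 0.04, "dx": 0, "dy": 0, "dz": 0, "spin": 0},
  {"hand": 0.04, "dx": 0, "dy": 0, "dz": 0, "spin": 0},
  {"hand": 0.04, "dx": 0, "dy": 0, "dz": 0, "spin": 0},
], squeeze=25)

```text
time_s: 3.93
tcp_pos: [0.629, 0.0157, 0.2127]
ee_rot: [-3.136, 0.004, -2.655]
force: [1.8, -7.8, 11.1]
grip_width: 0.0563
grasp_force: 24.4
```

Call:
move_arm([
  {"hand": 0.04, "dx": 0, "dy": 0, "dz": 0, "spin": 6},
  {"hand": 0.04, "dx": 0, "dy": 0, "dz": 0, "spin": 12},
  {"hand": 0.04, "dx": 0, "dy": 0, "dz": 0, "spin": 18},
  {"hand": 0.04, "dx": 0, "dy": 0, "dz": 0, "spin": 24},
  {"hand": 0.04, "dx": 0, "dy": 0, "dz": 0, "spin": 30},
  {"hand": 0.04, "dx": 0, "dy": 0, "dz": 0, "spin": 36},
])

```text
time_s: 4.43
tcp_pos: [0.6283, 0.0191, 0.2117]
ee_rot: [3.14, 0.004, 2.998]
force: [-0.5, 0.6, 7.7]
grip_width: 0.0511
grasp_force: 24.8
```

```bash
cat >> h.py <<'E'
G=np.array([.6345,.0161,.2216])
def look():
    for c in ("top","scene"):
        p,d=read_camera(c);W=cloud(d,camera_info(c));W[d==0]=np.nan
        a,q,m=hood(W,G,YAW);k=(q[:,2]<-.018)
        print(c,"hood med",np.median(a[k]).round(3),"n",k.sum(),"hist",np.histogram(a,bins=np.arange(-2.4,1.3,.2))[0])
E
python3 - <<'E'
from h import *
look();s=read_state();print(s["force"],s["ft_torque"],s["grip_width"],s["tcp_pos"])
E
```

```text
top hood med -1.458 n 570 hist [  0   0   0  99 264 183  24   0   0   0   0   0   0   0   0   0   0   0]
scene hood med -1.587 n 413 hist [  0   0   0 178 185  44   6   0   0   0   0   0   0   0   0   0   0   0]
[ 0.04851978 -2.09588215  7.56607496] [ 0.10406726 -0.120128    0.1344877 ] 0.050730049036118594 [0.62828305 0.01900829 0.2116266 ]
```

The knob turns with the fingers. I continue the stroke.

Call:
move_arm([
  {"hand": 0.04, "dx": 0, "dy": 0, "dz": 0, "spin": 6},
  {"hand": 0.04, "dx": 0, "dy": 0, "dz": 0, "spin": 12},
  {"hand": 0.04, "dx": 0, "dy": 0, "dz": 0, "spin": 18},
  {"hand": 0.04, "dx": 0, "dy": 0, "dz": 0, "spin": 24},
  {"hand": 0.04, "dx": 0, "dy": 0, "dz": 0, "spin": 30},
  {"hand": 0.04, "dx": 0, "dy": 0, "dz": 0, "spin": 36},
  {"hand": 0.04, "dx": 0, "dy": 0, "dz": 0, "spin": 36},
])

```text
time_s: 5.12
tcp_pos: [0.6303, 0.0271, 0.2155]
ee_rot: [3.126, 0.0, 2.377]
force: [-8.8, 14.5, 28.5]
grip_width: 0.0508
grasp_force: 80.0
```

Call:
move_arm([
  {"hand": 0.085, "dx": 0, "dy": 0, "dz": 0, "spin": 0},
  {"hand": 0.085, "dx": 0, "dy": 0, "dz": 0, "spin": 0},
  {"hand": 0.085, "dx": 0, "dy": 0, "dz": 0, "spin": 0},
  {"hand": 0.085, "dx": 0, "dy": 0, "dz": 0, "spin": 0},
])

```text
time_s: 5.45
tcp_pos: [0.627, 0.0191, 0.2093]
ee_rot: [3.142, -0.0, 2.375]
force: [0.1, 0.5, -0.1]
grip_width: 0.0854
grasp_force: 0.0
```

Run:
```python
from h import *
look();s=read_state();print(s["time_s"],s["force"],s["ft_torque"],s["grip_width"],s["tcp_pos"],s["joint_pos"])
```

```text
top hood med -1.035 n 406 hist [  0   0   0   0   0  16 218 141  31   0   0   0   0   0   0   0   0   0]
scene hood med -1.133 n 341 hist [  0   0   0   0   0  45 231  58   7   0   0   0   0   0   0   0   0   0]
5.55 [-0.00337043 -0.8806733  -0.3538896 ] [-0.00575366  0.00381813 -0.00547879] 0.08527747855240593 [0.6269162  0.01908701 0.2091169 ] [-0.55296567  0.38407593  0.58808004  1.51408352 -0.21682241  1.30934268
  0.86164115]
```

Call:
move_arm([
  {"hand": 0.085, "dx": -0.002, "dy": -0.002, "dz": 0, "spin": -7},
  {"hand": 0.085, "dx": -0.002, "dy": -0.002, "dz": 0, "spin": -14},
  {"hand": 0.085, "dx": -0.002, "dy": -0.002, "dz": 0, "spin": -21},
  {"hand": 0.085, "dx": -0.002, "dy": -0.002, "dz": 0, "spin": -28},
  {"hand": 0.085, "dx": -0.002, "dy": -0.002, "dz": 0, "spin": -35},
  {"hand": 0.085, "dx": -0.002, "dy": -0.002, "dz": 0, "spin": -42},
  {"hand": 0.085, "dx": -0.002, "dy": -0.002, "dz": 0, "spin": -49},
  {"hand": 0.085, "dx": -0.002, "dy": -0.002, "dz": 0, "spin": -56},
  {"hand": 0.085, "dx": -0.002, "dy": -0.002, "dz": 0, "spin": -63},
  {"hand": 0.085, "dx": -0.002, "dy": -0.002, "dz": 0, "spin": -70},
  {"hand": 0.085, "dx": -0.002, "dy": -0.002, "dz": 0, "spin": -70},
  {"hand": 0.04, "dx": -0.002, "dy": -0.002, "dz": 0, "spin": -70},
  {"hand": 0.04, "dx": -0.002, "dy": -0.002, "dz": 0, "spin": -70},
  {"hand": 0.04, "dx": -0.002, "dy": -0.002, "dz": 0, "spin": -70},
  {"hand": 0.04, "dx": -0.002, "dy": -0.002, "dz": 0, "spin": -70},
  {"hand": 0.04, "dx": -0.002, "dy": -0.002, "dz": 0, "spin": -70},
  {"hand": 0.04, "dx": -0.002, "dy": -0.002, "dz": 0, "spin": -70},
])

```text
time_s: 6.97
tcp_pos: [0.6277, 0.0146, 0.2107]
ee_rot: [-3.139, 0.001, -2.691]
force: [-1.4, -5.4, 7.7]
grip_width: 0.056
grasp_force: 24.7
```

Call:
move_arm([
  {"hand": 0.04, "dx": 0, "dy": 0, "dz": 0, "spin": 6},
  {"hand": 0.04, "dx": 0, "dy": 0, "dz": 0, "spin": 12},
  {"hand": 0.04, "dx": 0, "dy": 0, "dz": 0, "spin": 18},
  {"hand": 0.04, "dx": 0, "dy": 0, "dz": 0, "spin": 24},
  {"hand": 0.04, "dx": 0, "dy": 0, "dz": 0, "spin": 30},
  {"hand": 0.04, "dx": 0, "dy": 0, "dz": 0, "spin": 36},
  {"hand": 0.04, "dx": 0, "dy": 0, "dz": 0, "spin": 42},
  {"hand": 0.04, "dx": 0, "dy": 0, "dz": 0, "spin": 48},
  {"hand": 0.04, "dx": 0, "dy": 0, "dz": 0, "spin": 54},
  {"hand": 0.04, "dx": 0, "dy": 0, "dz": 0, "spin": 60},
  {"hand": 0.04, "dx": 0, "dy": 0, "dz": 0, "spin": 64},
  {"hand": 0.04, "dx": 0, "dy": 0, "dz": 0, "spin": 64},
])

```text
time_s: 7.97
tcp_pos: [0.6285, 0.026, 0.2135]
ee_rot: [3.129, -0.003, 2.483]
force: [-11.8, 19.1, 26.2]
grip_width: 0.0512
grasp_force: 69.2
```

Run:
```python
from h import *
look();s=read_state();print(s["time_s"],s["force"],s["grip_width"],s["tcp_pos"],s["ee_rot"])
```

```text
top hood med nan n 0 hist [0 0 0 0 0 0 0 0 0 0 0 0 0 0 0 0 0 0]
scene hood med -0.382 n 225 hist [  0   0   0   0   0   0   0   0   0  78 117  25   5   0   0   0   0   0]
8.0667 [-11.31771161  19.6697837   25.25821313] 0.05115097491542932 [0.62843857 0.0258655  0.21351266] [ 3.12871135 -0.00325445  2.48666504]
  return _methods._mean(a, axis=axis, dtype=dtype,
  ret = ret.dtype.type(ret / rcount)
```

Call:
move_arm([
  {"hand": 0.085, "dx": 0, "dy": 0, "dz": 0, "spin": 0},
  {"hand": 0.085, "dx": 0, "dy": 0, "dz": 0, "spin": 0},
  {"hand": 0.085, "dx": 0, "dy": 0, "dz": 0, "spin": 0},
  {"hand": 0.085, "dx": 0, "dy": 0, "dz": 0, "spin": -7},
  {"hand": 0.085, "dx": 0, "dy": 0, "dz": 0, "spin": -14},
  {"hand": 0.085, "dx": 0, "dy": 0, "dz": 0, "spin": -21},
  {"hand": 0.085, "dx": 0, "dy": 0, "dz": 0, "spin": -28},
  {"hand": 0.085, "dx": 0, "dy": 0, "dz": 0, "spin": -35},
  {"hand": 0.085, "dx": 0, "dy": 0, "dz": 0, "spin": -42},
  {"hand": 0.085, "dx": 0, "dy": 0, "dz": 0, "spin": -42},
])

```text
time_s: 8.9
tcp_pos: [0.6269, 0.0157, 0.2089]
ee_rot: [-3.141, -0.001, -3.067]
force: [-0.1, -0.3, -0.4]
grip_width: 0.0849
grasp_force: 0.0
```

```bash
cat >> h.py <<'E'
def look2():
    for c in ("top","scene"):
        p,d=read_camera(c);W=cloud(d,camera_info(c));W[d==0]=np.nan
        a,q,m=hood(W,G,YAW);q=q[(q[:,2]>-.036)&(q[:,2]<-.025)]
        if len(q)<40: print(c,"few",len(q));continue
        t=0
        for _ in range(10):   # axis direction from mid of lateral extent
            u=np.array([-np.cos(t),np.sin(t)]);v=np.array([np.sin(t),np.cos(t)])
            l=q[:,:2]@v;r=q[:,:2]@u;lo,hi=np.percentile(l,[4,96]);t+=(lo+hi)/2/r.mean()
        print(c,"hood",round(t,3),"n",len(q),"width",hi-lo,"z",np.median(q[:,2]))
E
python3 - <<'E'
from h import *
look2();s=read_state();print(s["time_s"],s["force"],s["grip_width"],s["tcp_pos"],s["ee_rot"])
E
```

```text
top few 0
scene hood -0.222 n 112 width 0.03893023943824807 z -0.02967623336949491
9.0 [ 0.17112136 -0.19027817  0.61629247] 0.08503516349061682 [0.62690017 0.01588205 0.2089353 ] [-3.14147827e+00 -4.62094048e-04 -3.07603168e+00]
```

Hood is about −0.22 and the duct width of 39 mm fits. A short finishing turn of roughly 18° of spin follows.

Call:
move_arm([
  {"hand": 0.04, "dx": 0, "dy": 0, "dz": 0, "spin": 0},
  {"hand": 0.04, "dx": 0, "dy": 0, "dz": 0, "spin": 0},
  {"hand": 0.04, "dx": 0, "dy": 0, "dz": 0, "spin": 0},
  {"hand": 0.04, "dx": 0, "dy": 0, "dz": 0, "spin": 0},
  {"hand": 0.04, "dx": 0, "dy": 0, "dz": 0, "spin": 0},
  {"hand": 0.04, "dx": 0, "dy": 0, "dz": 0, "spin": 0},
  {"hand": 0.04, "dx": 0, "dy": 0, "dz": 0, "spin": 6},
  {"hand": 0.04, "dx": 0, "dy": 0, "dz": 0, "spin": 12},
  {"hand": 0.04, "dx": 0, "dy": 0, "dz": 0, "spin": 16},
  {"hand": 0.04, "dx": 0, "dy": 0, "dz": 0, "spin": 16},
])

```text
time_s: 9.83
tcp_pos: [0.6272, 0.0196, 0.2096]
ee_rot: [3.138, -0.0, 2.932]
force: [-1.7, 6.4, 4.8]
grip_width: 0.0508
grasp_force: 26.7
```

Run:
```python
from h import *
look2();s=read_state();print(s["time_s"],s["force"],s["grip_width"],s["tcp_pos"],s["ee_rot"])
```

```text
top few 0
scene hood -0.055 n 100 width 0.03893769647766254 z -0.02977248175213878
9.9333 [-1.9933207   6.40489348  3.10469735] 0.050702581857282394 [0.62715309 0.01944768 0.20961091] [ 3.13807575e+00 -1.34966725e-04  2.93616401e+00]
```

Call:
move_arm([
  {"hand": 0.04, "dx": 0, "dy": 0, "dz": 0, "spin": 4},
  {"hand": 0.04, "dx": 0, "dy": 0, "dz": 0, "spin": 4},
  {"hand": 0.085, "dx": 0, "dy": 0, "dz": 0, "spin": 4},
  {"hand": 0.085, "dx": 0, "dy": 0, "dz": 0, "spin": 4},
  {"hand": 0.085, "dx": 0, "dy": 0, "dz": 0, "spin": 4},
  {"hand": 0.085, "dx": 0, "dy": 0, "dz": 0, "spin": 4},
  {"hand": 0.085, "dx": 0, "dy": 0, "dz": -0.1, "spin": 4},
  {"hand": 0.085, "dx": 0, "dy": 0, "dz": -0.1, "spin": 4},
  {"hand": 0.085, "dx": 0, "dy": 0, "dz": -0.1, "spin": 4},
  {"hand": 0.085, "dx": 0, "dy": 0, "dz": -0.1, "spin": 4},
])

```text
time_s: 10.77
tcp_pos: [0.6286, 0.0156, 0.3145]
ee_rot: [3.139, 0.007, 2.863]
force: [-0.2, 0.3, 0.6]
grip_width: 0.0851
grasp_force: 0.0
```

Run:
```python
from h import *
look2();s=read_state();y=s["ee_rot"][2];print(s["time_s"],s["tcp_pos"],s["ee_rot"])
d=np.array([.4675,.2335])-s["tcp_pos"][:2]
print("tool dx,dy",d@[np.cos(y),np.sin(y)],d@[np.sin(y),-np.cos(y)], "spin to closing line at 69.8deg:", (np.degrees(y)-90)-69.8)
```

```text
top few 0
scene hood -0.009 n 98 width 0.03934150985684518 z -0.029934152608700696
10.8667 [0.62721963 0.01603817 0.30966417] [3.14118343e+00 1.05260236e-03 2.86330446e+00]
tool dx,dy 0.21331371754328968 0.1652188473880863 spin to closing line at 69.8deg: 4.25526118935538
```

Call:
move_arm([
  {"hand": 0.05, "dx": 0.213, "dy": 0.165, "dz": 0, "spin": 4},
  {"hand": 0.05, "dx": 0.213, "dy": 0.165, "dz": 0, "spin": 4},
  {"hand": 0.05, "dx": 0.213, "dy": 0.165, "dz": 0, "spin": 4},
  {"hand": 0.05, "dx": 0.213, "dy": 0.165, "dz": 0, "spin": 4},
  {"hand": 0.05, "dx": 0.213, "dy": 0.165, "dz": 0, "spin": 4},
  {"hand": 0.05, "dx": 0.213, "dy": 0.165, "dz": 0, "spin": 4},
  {"hand": 0.05, "dx": 0.213, "dy": 0.165, "dz": 0, "spin": 4},
  {"hand": 0.05, "dx": 0.213, "dy": 0.165, "dz": 0.1, "spin": 4},
  {"hand": 0.05, "dx": 0.213, "dy": 0.165, "dz": 0.15, "spin": 4},
  {"hand": 0.05, "dx": 0.213, "dy": 0.165, "dz": 0.18, "spin": 4},
  {"hand": 0.05, "dx": 0.213, "dy": 0.165, "dz": 0.18, "spin": 4},
  {"hand": 0.05, "dx": 0.213, "dy": 0.165, "dz": 0.18, "spin": 4},
])

```text
time_s: 11.87
tcp_pos: [0.4635, 0.2312, 0.1221]
ee_rot: [-3.133, -0.005, 2.794]
force: [-0.5, -0.7, 0.3]
grip_width: 0.0499
grasp_force: 0.0
```

Run:
```python
from h import *
look2();s=read_state();print(s["time_s"],s["tcp_pos"],s["ee_rot"])
p,d=read_camera("top");cv2.imwrite("pics/top1.png",cv2.resize(p[110:310,150:400,::-1],(750,600)))
p,d=read_camera("wrist");cv2.imwrite("pics/wrist1.png",p[:,:,::-1])
```

```text
top hood -0.007 n 379 width 0.0393394330749192 z -0.027977628001339648
scene hood -0.007 n 101 width 0.04062377794594356 z -0.02989362420828807
11.9667 [0.46475931 0.23180548 0.12512636] [-3.13487186 -0.004259    2.79386564]
```

View pics/top1.png

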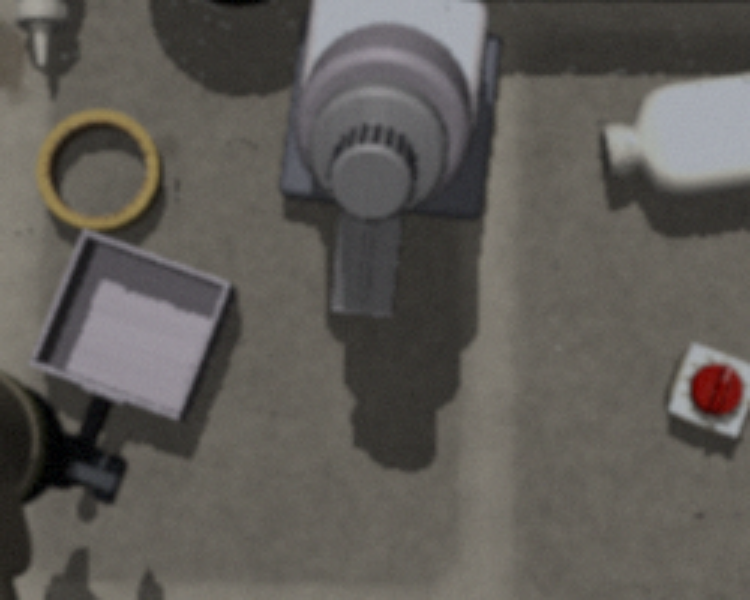

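View pics/wrist1.png

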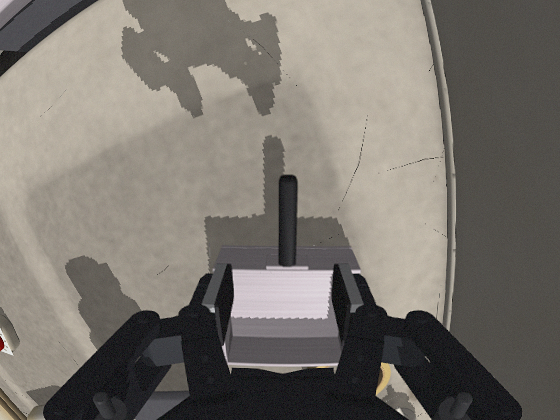

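The top crop shows the spout straight down to the front at (365,265) (hood ≈ −0.007 in both cameras). The wrist view shows the handle at column 288, centred between the fingers, so I descend and grip.

Call:
move_arm([
  {"hand": 0.05, "dx": 0, "dy": 0, "dz": 0.03, "spin": 0},
  {"hand": 0.05, "dx": 0, "dy": 0, "dz": 0.06, "spin": 0},
  {"hand": 0.05, "dx": 0, "dy": 0, "dz": 0.085, "spin": 0},
  {"hand": 0.05, "dx": 0, "dy": 0, "dz": 0.1, "spin": 0},
  {"hand": 0.05, "dx": 0, "dy": 0, "dz": 0.105, "spin": 0},
  {"hand": 0.05, "dx": 0, "dy": 0, "dz": 0.105, "spin": 0},
  {"hand": 0.05, "dx": 0, "dy": 0, "dz": 0.105, "spin": 0},
  {"hand": 0.005, "dx": 0, "dy": 0, "dz": 0.105, "spin": 0},
  {"hand": 0.005, "dx": 0, "dy": 0, "dz": 0.105, "spin": 0},
  {"hand": 0.005, "dx": 0, "dy": 0, "dz": 0.105, "spin": 0},
  {"hand": 0.005, "dx": 0, "dy": 0, "dz": 0.105, "spin": 0},
  {"hand": 0.005, "dx": 0, "dy": 0, "dz": 0.105, "spin": 0},
  {"hand": 0.005, "dx": 0, "dy": 0, "dz": 0.105, "spin": 0},
  {"hand": 0.005, "dx": 0, "dy": 0, "dz": 0.105, "spin": 0},
], squeeze=30)

```text
time_s: 13.23
tcp_pos: [0.4679, 0.234, 0.0252]
ee_rot: [3.14, 0.001, 2.794]
force: [-1.8, -0.6, 7.3]
grip_width: 0.0131
grasp_force: 34.1
```

```bash
cat >> h.py <<'E'
def pan():
    p,d=read_camera("top");W=cloud(d,camera_info("top"));W[d==0]=np.nan
    X,Y,Z=W[...,0],W[...,1],W[...,2]
    m=(X>.4)&(X<.66)&(Y>-.08)&(Y<.28)&(Z>.039)&(Z<.05)&(p.sum(-1)>200)
    n,l,st,ce=cv2.connectedComponentsWithStats(m.astype(np.uint8),connectivity=8)
    m=l==1+np.argmax(st[1:,4]);print("pan rim",cv2.minAreaRect(W[m][:,:2].astype(np.float32)),m.sum())
E
python3 - <<'E'
from h import *
pan();s=read_state();print(s["time_s"],s["tcp_pos"],s["ee_rot"],s["force"])
E
```

```text
pan rim ((0.5548374652862549, 0.20134946703910828), (0.12086496502161026, 0.11433820426464081), 70.5857162475586) 402
13.2833 [0.46789564 0.23406009 0.02524133] [3.14018027e+00 6.64703691e-04 2.79430256e+00] [-1.27390396 -0.13247662  6.82892688]
```

Call:
move_arm([
  {"hand": 0.005, "dx": 0, "dy": 0, "dz": -0.004, "spin": 0},
  {"hand": 0.005, "dx": 0.01, "dy": 0, "dz": -0.004, "spin": 0},
  {"hand": 0.005, "dx": 0.02, "dy": 0, "dz": -0.004, "spin": 0},
  {"hand": 0.005, "dx": 0.015, "dy": -0.012, "dz": -0.004, "spin": 0},
  {"hand": 0.005, "dx": 0.01, "dy": -0.025, "dz": -0.004, "spin": 0},
  {"hand": 0.005, "dx": 0.002, "dy": -0.04, "dz": -0.004, "spin": 0},
  {"hand": 0.005, "dx": -0.006, "dy": -0.055, "dz": -0.004, "spin": -1},
  {"hand": 0.005, "dx": -0.014, "dy": -0.07, "dz": -0.004, "spin": -2},
  {"hand": 0.005, "dx": -0.022, "dy": -0.085, "dz": -0.004, "spin": -4},
  {"hand": 0.005, "dx": -0.03, "dy": -0.1, "dz": -0.004, "spin": -6},
  {"hand": 0.005, "dx": -0.038, "dy": -0.115, "dz": -0.004, "spin": -8},
  {"hand": 0.005, "dx": -0.046, "dy": -0.13, "dz": -0.004, "spin": -10},
  {"hand": 0.005, "dx": -0.055, "dy": -0.145, "dz": -0.004, "spin": -12},
  {"hand": 0.005, "dx": -0.064, "dy": -0.16, "dz": -0.004, "spin": -13},
  {"hand": 0.005, "dx": -0.073, "dy": -0.172, "dz": -0.004, "spin": -13},
  {"hand": 0.005, "dx": -0.08, "dy": -0.182, "dz": -0.004, "spin": -13},
  {"hand": 0.005, "dx": -0.08, "dy": -0.182, "dz": -0.004, "spin": -13},
  {"hand": 0.005, "dx": -0.08, "dy": -0.182, "dz": -0.004, "spin": -13},
])

```text
time_s: 14.78
tcp_pos: [0.48, 0.0342, 0.0281]
ee_rot: [-3.141, -0.001, 3.019]
force: [-0.1, 0.7, -1.5]
grip_width: 0.0132
grasp_force: 32.9
```

Run:
```python
from h import *
pan();s=read_state();print(s["time_s"],s["tcp_pos"],s["ee_rot"],s["force"])
p,d=read_camera("scene");cv2.imwrite("pics/s2.png",cv2.resize(p[130:330,150:400,::-1],(750,600)))
```

```text
pan rim ((0.597881019115448, 0.07699219882488251), (0.014014034532010555, 0.07773881405591965), 74.77486419677734) 73
14.8333 [0.48004061 0.03518147 0.02814622] [ 3.14145358e+00 -5.35273209e-04  3.02028594e+00] [-1.32987378 -0.07308976 -1.70595492]
```

View pics/s2.png

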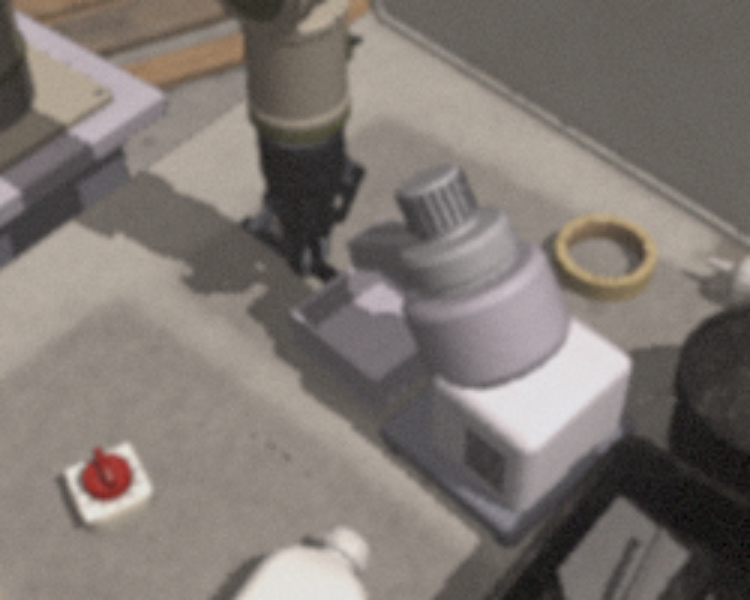

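The scene crop shows the pan at (365,325), under the spout and held at its handle. The bystanders are in place. Now I let go and rise.

Call:
move_arm([
  {"hand": 0.005, "dx": 0, "dy": 0, "dz": 0.001, "spin": 0},
  {"hand": 0.045, "dx": 0, "dy": 0, "dz": 0.001, "spin": 0},
  {"hand": 0.045, "dx": 0, "dy": 0, "dz": 0.001, "spin": 0},
  {"hand": 0.045, "dx": 0, "dy": 0, "dz": 0.001, "spin": 0},
  {"hand": 0.045, "dx": 0, "dy": 0, "dz": 0.001, "spin": 0},
  {"hand": 0.045, "dx": 0, "dy": 0, "dz": -0.02, "spin": 0},
  {"hand": 0.045, "dx": 0, "dy": 0, "dz": -0.05, "spin": 0},
  {"hand": 0.045, "dx": 0.01, "dy": 0, "dz": -0.08, "spin": 0},
  {"hand": 0.045, "dx": 0.03, "dy": 0.03, "dz": -0.11, "spin": 0},
  {"hand": 0.045, "dx": 0.05, "dy": 0.07, "dz": -0.13, "spin": 0},
  {"hand": 0.045, "dx": 0.05, "dy": 0.11, "dz": -0.15, "spin": 0},
  {"hand": 0.045, "dx": 0.05, "dy": 0.15, "dz": -0.15, "spin": 0},
  {"hand": 0.045, "dx": 0.05, "dy": 0.18, "dz": -0.15, "spin": 0},
  {"hand": 0.045, "dx": 0.05, "dy": 0.18, "dz": -0.15, "spin": 0},
  {"hand": 0.045, "dx": 0.05, "dy": 0.18, "dz": -0.15, "spin": 0},
])

```text
time_s: 16.13
tcp_pos: [0.4522, 0.2223, 0.1782]
ee_rot: [3.142, -0.0, 3.025]
force: [0.3, -2.2, 0.1]
grip_width: 0.0448
grasp_force: 0.0
```

Run:
```python
from h import *
look2();s=read_state();print(s["time_s"],s["tcp_pos"],s["force"])
p,d=read_camera("top");W=cloud(d,camera_info("top"));W[d==0]=np.nan
X,Y,Z=W[...,0],W[...,1],W[...,2]
m=(X>.45)&(X<.66)&(abs(Y-.02)<.1)&(Z>.036)&(Z<.052)&(p.sum(-1)>150)
b=(X>.38)&(X<.53)&(abs(Y-.03)<.08)&(Z>.036)&(Z<.055)&(p.sum(-1)<120)
print("rim",cv2.minAreaRect(W[m][:,:2].astype(np.float32)),W[m].min(0),W[m].max(0),"handle",W[b].mean(0),b.sum(),W[b].min(0),W[b].max(0))
cv2.imwrite("pics/top2.png",cv2.resize(p[110:310,150:400,::-1],(750,600)))
```

```text
top hood -0.008 n 383 width 0.03937137395223045 z -0.0279131826256284
scene hood -0.007 n 98 width 0.03965282565188842 z -0.0296420256956239
16.2333 [0.45263181 0.21919853 0.17802472] [-0.24565394  0.42991658 -0.52835361]
rim ((0.5726292729377747, 0.024223990738391876), (0.12033567577600479, 0.11445527523756027), 83.38763427734375) [ 0.51384798 -0.04014999  0.03617119] [0.63516355 0.08908501 0.05027678] handle [0.48101031 0.03459738 0.04374386] 187 [0.44722534 0.02577854 0.03748033] [0.51425432 0.04368925 0.04926787]
```

View pics/top2.png

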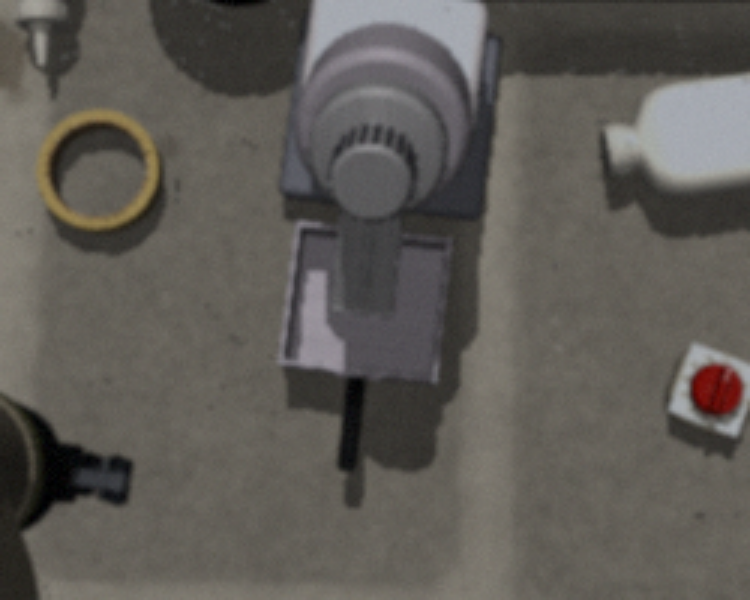

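The pan centre is at (0.573, 0.024), on the goal, under the straight spout at crop (368,265). The hood reads −0.008, the gripper is clear, and the tape, bottle and timer look unmoved.

```bash
python3 -c "
from plant import *
print(close_job())"
```

```text
the job is handed in; nothing more can be done
None
```

I handed the job in at about 16 s, with the hood turned by its knob to about −0.01 rad, the pan flat under the spout's mouth to within a few millimetres, the gripper clear and the bystanders unmoved; the hand-in gave no verdict.

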